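# Fetch the dish from behind the sand timers and put the timers back

## Robot

A 7-joint arm with a two-finger parallel gripper is mounted at the origin on a cart in front of the work surface, level with it; the furniture and walls round the work are solid. World frame = base frame: x ahead of the robot, y to its left, z up, the work surface at z = 0. Lengths are in m, angles in rad, forces in N, time in s.
With the tool pointing down it reaches from about 0.425 to 0.875 m from the base axis. Payload 8.4 kg.
Tool frame: the origin (TCP) lies between the finger pads, 19 mm behind the fingertips; this is the grasp point; y points along the fingers, x is the direction in which the jaws open and shut, and the axes are right-handed (so a half turn about y gives the same grasp; the last joint's range is limited). The gripper opens to 87 mm and grips with 3 to 60 N. Pads are 19 mm wide; open, the fingers measure 117 mm over their backs; the gripper's body (75 mm by 190 mm) begins 51 mm behind the grasp point.
Start: joints at [-1.32, 0.333, 0.04, 1.465, -0.013, 1.343, -0.059], TCP at [0.223, 0.611, 0.241] pointing down, gripper open.
Joint ranges: [-2.58, 2.58], [-0.38, 2.09], [-1.3, 1.39], [0.25, 2.4], [-1.5, 4.64], [0.08, 2.09], [-2.65, 2.65]. Speed limits (rad/s): [2.22, 2.22, 2.79, 2.79, 3.14, 3.14, 3.14].

## Interface

Orientations are given as a rotation vector (axis times angle).
In Python, from rig import arm gives the robot as it stands. The module is installed in compiled form; this text tells all that it offers.
- The arm moves only by the tool arm_command, never from a script. Its argument "increments" is a list of rows, each a list of 4 numbers: the shift along the tool's x, y, z in m, then the turn about the tool's y in rad. A call has exactly 5 rows; each row shifts and turns the commanded pose from where the row before left it, along the tool's axes as they then stand; what a row does not reach is not made up. A row lasts 1/12 s, in which the tool goes at most 41.7 mm and 7.16 degrees, less where a joint would pass 70% of its speed; a pose out of reach is approached as far as the arm can. A call is refused whole if a number of a shift passes 0.0417 or a number of a turn 0.125, either way. A call with a gripper value outside its range is refused whole. "fingers" is the finger opening in m, from 0 to 0.087, set as the call begins (left out, the last holds). The fingers move at their own pace and stop on an object; "force" is the grip in N (left out, the last holds). Time passes only in rows, so rows that do not move let the fingers close, or fill a call up. It gives the time, the measured TCP pose, the force and the opening at its end, in the units of the state.
- arm.read_state(): the state, without advancing time (a new reading comes with each control period).
- arm.capture(name): name is "scene" or "top"; returns a dict with "pixels" (480x640x3 uint8, red, green, blue), "mtx" (3x3 intrinsics, pixels), "k1" (the pictures are not rectified: a ray, as slopes to the right and down, at radius r is drawn at 1 + k1 r^2 times it, then the intrinsics apply), "rvec" (rotation vector, rad) and "tvec" (3), from world to camera coordinates, as OpenCV has them. Camera axes: x right, y down, z forward; pixel columns grow to the right and rows downward; lengths in m; the calibration is good to about 2 mm. A picture is of the moment at which its call begins. There is no depth.
- arm.close_job(): hands the job in, once; it reports no verdict.
Trained networks look in a picture, given as the dict that the camera call returned (one of the last four; its "shot" number tells which), for a name from the list of things; names that differ only in an ending like _2 or _b are one class to them, and where a whole thing is asked for, a point or a joint stands for the part that bears it (a point fixed in the world has none). Each returns a list of dicts, best first, with "conf" (0 to 1); they miss things now and then, are a little off and sometimes report something else, mostly with a low value. They report only what shows in the picture. A call takes as long as a camera call. They do not tell look-alikes from the thing itself.
- arm.find_in(picture, target): "centre" ([x, y, z] in m, in world coordinates, good to about 4 mm: the middle of the surface that is visible of it).
- arm.landmark_of(picture, target): "centre" ([x, y, z] in m, in world coordinates, good to about 4 mm: a listed point, or the origin of a listed thing).
The state is a dict: "t": time; "joint_pos": joint angles; "qd": joint speeds; "joint_torque": joint torques, N m; "tool_pos": TCP position; "tool_rot": TCP orientation; "ft_force": force on the tool from outside, world axes, zero at the start; "moment": the same for the moment, N m; "width": finger opening in m.
Only numpy, scipy, OpenCV 4.12 (cv2) and the standard library are available. Lean on these libraries where they do the work, as an engineer would, in place of code of your own. Each camera call takes 0.05 s, during which the arm holds its last target. There are 200 camera calls.

## Task

The small dish has to go onto the balance, but the two sand timers stand in front of it in the white caddy: first stand both timers aside, upright, on the black mat, and only then take the dish out and set it in the middle of the round steel balance pan. After that stand each timer back in the caddy on the middle of the disc of its own colour, the blue timer on the blue disc and the green timer on the green disc. Set everything down gently and upright, and leave the flask and the beaker where they are.

Things in the scene. Friction and masses are not known exactly. Their poses are not given: they have to be found in the camera images.
- timer_blue: Blue sand timer standing upright, 95 mm tall, about 30 g: a round blue collar 34 mm across on top (76 to 95 mm above its foot; grip it there, from above), narrow glass below, and a small round blue foot 20 mm across. It is tall on a small foot and tips easily. It starts on the blue disc. Origin: centre of the foot's underside, z up; its yaw does not matter.
- timer_green: Green (teal) sand timer standing upright, 98 mm tall, about 30 g: a round green collar 35 mm across on top (79 to 98 mm above its foot; grip it there, from above), narrow glass with orange sand, and a small green foot 20 mm across. It tips easily. It starts on the green disc. Origin: centre of the foot's underside, z up; its yaw does not matter.
- dish: Small round grey-beige porcelain dish, 49 mm across the rim, 36 mm across the flat foot, 21 mm tall, 35 g, standing on the caddy's floor close behind the two timers. It can be gripped across the rim from above, the TCP about 20 mm above its underside. Origin: centre of the underside, z up; its yaw does not matter.
- seat_blue: Blue flat disc fixed on the caddy's floor, 56 mm across, 3 mm thick: the blue timer's place. Origin: centre of its underside, 4 mm above the bench; its top is 3 mm higher.
- seat_green: Green flat disc fixed on the caddy's floor, 56 mm across, 3 mm thick: the green timer's place. Which disc is left and which right varies; they lie 84 mm apart. Origin: centre of its underside, 4 mm above the bench; its top is 3 mm higher.
- caddy: Low white caddy fixed on the bench, 166 mm deep (its x) by 200 mm wide (its y), floor 4 mm thick, walls 45 mm high and 4 mm thick at the back (+x) and both sides, 8 mm lip at the front (-x, towards the robot). The discs lie at x = -25 mm, y = +42 and -42 mm in its frame, the dish stands at about x = +20 mm, y = 0. Origin: centre of the underside.
- mat: Black rubber mat fixed on the bench, 160 mm (its x) by 110 mm (its y), 3 mm thick, with a thin grey border line: the side area for the timers. It lies to the left or to the right of the caddy. Origin: centre of the underside.
- pan (a point): Centre of the top of the balance's round steel pan, 90 mm across, 4 mm thick, 40 mm above the bench; nothing round it is higher. The balance is a fixed grey box, 170 by 140 mm, 30 mm high, with a black keypad and a display in front of the pan; it stands on the other side of the caddy than the mat.
- flask: Bystander: small clear round flask with a blue stopper, 55 mm across, 71 mm tall, loose, behind the caddy. Leave it. Origin: centre of the underside.
- beaker: Bystander: clear beaker, 82 mm across, 97 mm tall, loose, behind the caddy (it and the flask change places). Leave it. Origin: centre of the underside.
Not all that is in view belongs to the job. Leave any pink or red look-alike of the seat_green alone.

How it is judged:
By the outcome, as a careful person would: the job done as asked, in the order asked, and still so for the second after the job is handed in, with the robot touching nothing.
It also fails if it takes over 106 s, if anything falls off the work surface, if the arm or the gripper's body presses on something with over 40 N, if the wrist force passes 120 N, or if a joint passes its speed limit or range.

## Working session

There is one attempt and no reset: what is moved stays moved. The work goes in short steps, Python scripts to look and compute and a tool call to move; the robot and the scene stay as the last step left them, time stands still between calls to the robot, and variables do not carry over. Pictures are saved under pics/ and viewed, about 12 in all and at most 16, crops included, and the job is handed in when it is done.

Besides the shell and the picture viewer there is one more tool, called after ">>>" as name(argument=value, ...) on one line, values as JSON. arm_command: Moves the arm, as the interface text tells. Its arguments: {"type":"object","properties":{"increments":{"type":"array"},"fingers":{"type":"number"},"force":{"type":"number"}},"required":["increments"]}

```bash
mkdir -p pics; cat > h.py <<'E'
import numpy as np, cv2
from rig import arm
def shot(cam,name=None):
    p=arm.capture(cam)
    if name: cv2.imwrite('pics/'+name+'.png',p['pixels'][:,:,::-1])
    return p
def proj(p,X):
    X=np.atleast_2d(X).astype(float)
    c=X@cv2.Rodrigues(np.array(p['rvec'],float))[0].T+np.array(p['tvec'],float).ravel()
    s=c[:,:2]/c[:,2:]; s=s*(1+p['k1']*(s**2).sum(1,keepdims=True))
    K=np.array(p['mtx']); return s*[K[0,0],K[1,1]]+K[:2,2]
def back(p,uv,z):
    K=np.array(p['mtx']);d=np.array([p['k1'],0,0,0,0.])
    s=cv2.undistortPoints(np.array(uv,float).reshape(-1,1,2),K,d).reshape(-1,2)
    R=cv2.Rodrigues(np.array(p['rvec'],float))[0]; t=np.array(p['tvec'],float).ravel()
    o=-R.T@t; r=np.c_[s,np.ones(len(s))]@R
    return o+r*((z-o[2])/r[:,2])[:,None]
E
python3 - <<'E'
from h import *
st=arm.read_state(); print({k:np.round(v,3) for k,v in st.items()})
print(cv2.Rodrigues(np.array(st['tool_rot']))[0].round(3))
for c in ('scene','top'):
    p=shot(c,c+'0'); print(c,np.round(p['rvec'],3),np.round(p['tvec'],3),p['mtx'][0],p['k1'])
    for n in ['timer_blue','timer_green','dish','seat_blue','seat_green','caddy','mat','pan','flask','beaker']:
        print(n,[(np.round(d['centre'],3).tolist(),round(d['conf'],2),proj(p,d['centre']).round()[0].tolist()) for d in arm.landmark_of(p,n)][:3])
E
```

```text
{'t': np.float64(0.0), 'joint_pos': array([-1.32 ,  0.334,  0.04 ,  1.466, -0.013,  1.343, -0.059]), 'qd': array([ 0.001, -0.001,  0.   ,  0.001, -0.002,  0.001, -0.   ]), 'joint_torque': array([-1.0000e-03, -6.5635e+01,  1.3340e+00, -4.0381e+01, -6.0000e-02,
        4.5000e-02,  0.0000e+00]), 'tool_pos': array([0.223, 0.61 , 0.24 ]), 'tool_rot': array([-1.356, -0.947,  0.949]), 'ft_force': array([ 1.105, -0.586, -0.628]), 'moment': array([ 0.034,  0.028, -0.001]), 'width': np.float64(0.087)}
[[ 0.343 -0.    -0.939]
 [ 0.939 -0.002  0.343]
 [-0.002 -1.    -0.   ]]
scene [ 1.082 -2.362  1.06 ] [0.33  0.307 0.603] [433.21229924   0.         322.59976314] -0.041877061809886505
timer_blue [([0.484, -0.012, 0.007], 0.66, [333.0, 260.0]), ([0.504, -0.094, 0.008], 0.37, [356.0, 237.0])]
timer_green [([0.499, -0.097, 0.009], 0.94, [358.0, 238.0])]
dish [([0.536, -0.048, 0.008], 0.5, [330.0, 239.0])]
seat_blue [([0.49, -0.007, 0.004], 0.67, [330.0, 261.0])]
seat_green [([0.494, -0.094, 0.002], 0.77, [359.0, 241.0]), ([0.361, -0.051, -0.001], 0.66, [391.0, 288.0]), ([0.67, -0.07, -0.0], 0.51, 
[... 543 characters left out ...]
_blue [([0.486, -0.007, 0.006], 0.84, [312.0, 274.0])]
timer_green [([0.501, -0.095, 0.001], 0.81, [355.0, 267.0])]
dish [([0.535, -0.045, 0.01], 0.92, [331.0, 250.0])]
seat_blue [([0.485, -0.006, -0.002], 0.86, [311.0, 275.0])]
seat_green [([0.675, -0.076, 0.001], 0.91, [345.0, 184.0]), ([0.497, -0.095, 0.004], 0.57, [355.0, 269.0])]
caddy [([0.518, -0.052, -0.001], 0.77, [334.0, 259.0])]
mat [([0.503, 0.33, -0.003], 0.77, [150.0, 267.0]), ([0.487, -0.008, 0.001], 0.17, [312.0, 274.0])]
pan [([0.543, -0.312, 0.04], 0.67, [464.0, 244.0])]
flask [([0.701, 0.037, 0.006], 0.76, [291.0, 172.0]), ([0.505, 0.328, 0.002], 0.75, [150.0, 266.0])]
beaker [([0.697, 0.169, 0.004], 0.82, [228.0, 174.0])]
```

View pictures.

View pics/top0.png

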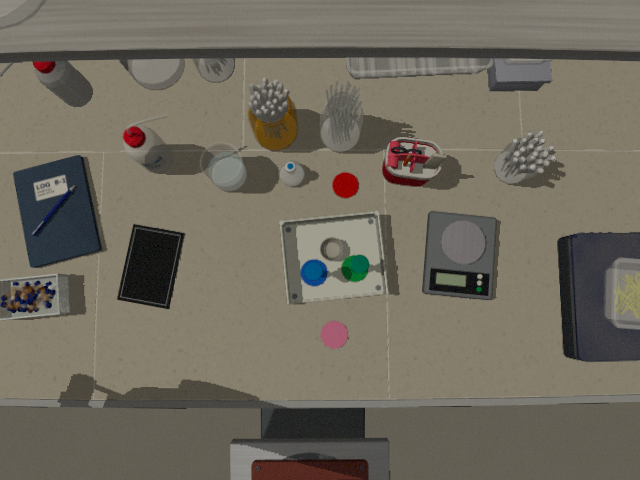

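View pics/scene0.png

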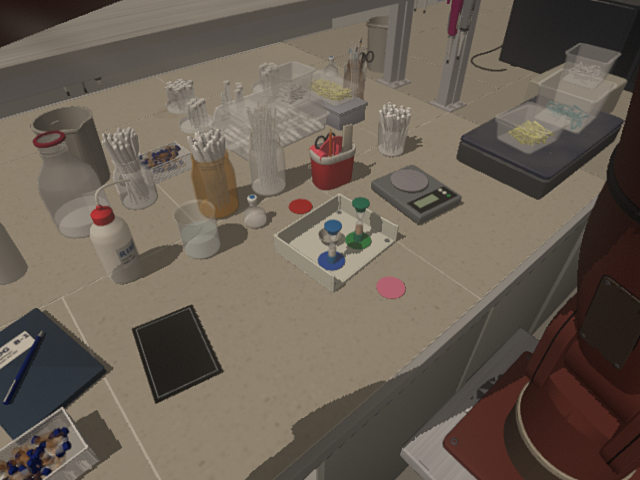

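The top picture shows the mat at (150,267) on the left, and the caddy at (334,259) with the blue timer at (314,272), the green timer at (356,268) and the dish at (333,249). The balance pan is at (463,242). There are three candidates for seat_green: the green disc under the timer in the caddy (357,268), a red disc (345,184) and a pink disc (335,334). Only the first is green and inside the caddy. I'll refine the poses and check them on one enlarged crop.

```bash
cat >> h.py <<'E'
def circ(c,r,z,n=60):
    a=np.linspace(0,2*np.pi,n); return np.c_[c[0]+r*np.cos(a),c[1]+r*np.sin(a),np.full(n,z)]
def draw(p,items,box,f,name):
    u0,v0,u1,v1=box; im=cv2.resize(p['pixels'][v0:v1,u0:u1,::-1],None,fx=f,fy=f,interpolation=cv2.INTER_CUBIC)
    for P,col in items:
        q=((proj(p,P)-[u0,v0]+.5)*f-.5).round().astype(np.int32); cv2.polylines(im,[q.reshape(-1,1,2)],False,col,1)
    cv2.imwrite('pics/'+name+'.png',im)
def nets(names,k=2):
    out={}
    for c in ('scene','top'):
        for _ in range(k):
            p=shot(c)
            for n in names:
                for d in arm.landmark_of(p,n): out.setdefault(n,[]).append([*d['centre'],d['conf'],c=='top'])
    return out
E
python3 - <<'E'
from h import *
o=nets(['timer_blue','timer_green','dish','seat_blue','caddy','mat','pan'])
for n,v in o.items():
    v=np.array(v); m=np.median(v[v[:,3]>.45],0) ; g=v[np.linalg.norm(v[:,:2]-m[:2],axis=1)<.02]; print(n,len(g),g[:,:3].mean(0).round(4),g[:,:3].std(0).round(4))
ps={c:shot(c) for c in('scene','top')}
yaw=.11; R=np.array([[np.cos(yaw),-np.sin(yaw)],[np.sin(yaw),np.cos(yaw)]]); C=np.array([.517,-.049])
f=lambda x,y:C+R@[x,y]
it=[(circ(f(-.025,.042),.028,.007),(255,255,0)),(circ(f(-.025,-.042),.028,.007),(0,255,255)),
(circ((.486,-.008),.017,.102),(0,0,255)),(circ((.5,-.096),.0175,.105),(0,0,255)),(circ((.536,-.046),.0245,.025),(255,0,255)),(circ((.543,-.311),.045,.04),(0,0,255))]
w=np.array([[*f(x,y),.045] for x,y in[(-.083,.1),(.083,.1),(.083,-.1),(-.083,-.1)]]); it.append((w,(0,255,0)))
for c,b in(('top',(270,200,400,310)),('scene',(265,185,405,290))): draw(ps[c],it,b,5,c+'1')
a=cv2.imread('pics/top1.png');b=cv2.imread('pics/scene1.png');print(a.shape,b.shape)
E
```

```text
timer_blue 4 [ 0.4865 -0.0081  0.0061] [0.0006 0.0019 0.0026]
timer_green 3 [ 0.4998 -0.094   0.0043] [0.0007 0.0001 0.0029]
dish 3 [ 0.5354 -0.0473  0.0071] [0.0007 0.0028 0.0019]
seat_blue 5 [ 0.4871 -0.0064  0.003 ] [0.0025 0.0014 0.0033]
caddy 4 [ 0.517  -0.0499 -0.0018] [0.0018 0.0022 0.0007]
mat 4 [0.5045 0.3286 0.0016] [0.0023 0.0006 0.0019]
pan 3 [ 0.5455 -0.3083  0.0386] [0.001  0.0024 0.0005]
(550, 650, 3) (525, 700, 3)
```

View pics/top1.png

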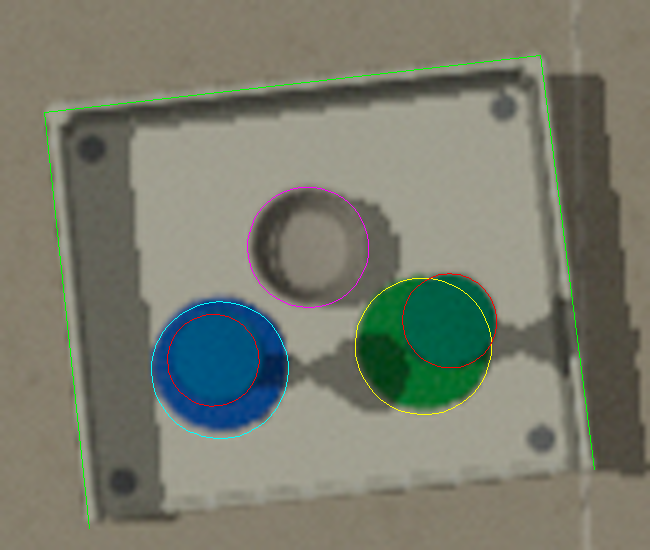

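View pics/scene1.png

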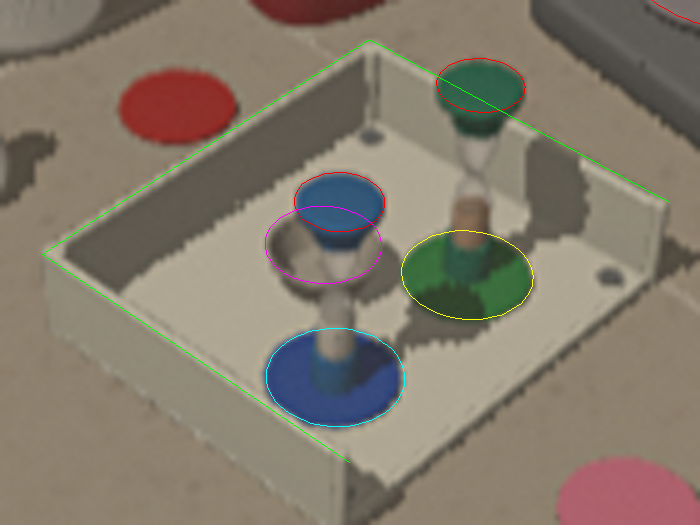

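The overlay matches: both discs, both collars, the dish and the walls agree with the model to about 2 mm. The green disc inside the caddy is confirmed as seat_green. Now I'll square up the tool, so that tool x = +y, tool y = down and tool z = −x, and approach the blue timer.

>>> arm_command(increments=[[0,0,0,-0.117],[0,0,0,-0.117],[0,0,0,-0.117],[0,0,-0.035,0],[0,0,-0.035,0]], fingers=0.06, force=8)

```text
t: 3.22
tool_pos: [0.2909, 0.6117, 0.2417]
tool_rot: [-1.204, -1.214, 1.214]
ft_force: [1.1, 0.9, -0.7]
width: 0.0637
```

>>> arm_command(increments=[[-0.03,0,-0.025,0],[-0.035,0,-0.02,0],[-0.035,0,-0.02,0],[-0.035,0,-0.02,0],[-0.035,0,-0.015,0]])

```text
t: 3.63
tool_pos: [0.3945, 0.4386, 0.2412]
tool_rot: [-1.21, -1.21, 1.209]
ft_force: [1.1, -0.1, 0.8]
width: 0.0599
```

>>> arm_command(increments=[[-0.037,0,-0.015,0],[-0.037,0,-0.015,0],[-0.037,0,-0.015,0],[-0.037,0,-0.01,0],[-0.037,0,-0.01,0]])

```text
t: 4.05
tool_pos: [0.4586, 0.2539, 0.2415]
tool_rot: [-1.209, -1.21, 1.209]
ft_force: [0.2, 0.6, -0.2]
width: 0.0598
```

>>> arm_command(increments=[[-0.037,0,-0.01,0],[-0.037,0,-0.01,0],[-0.037,0,0,0],[-0.037,0,0,0],[0,0,0,0]])

```text
t: 4.47
tool_pos: [0.4789, 0.1, 0.2418]
tool_rot: [-1.215, -1.203, 1.204]
ft_force: [0.3, -0.6, -0.3]
width: 0.06
```

>>> arm_command(increments=[[-0.036,0,-0.004,0],[-0.036,0,-0.003,0],[-0.036,0,0,0],[0,0.02,0,0],[0,0.03,0,0]])

```text
t: 4.88
tool_pos: [0.4875, -0.0022, 0.1935]
tool_rot: [-1.214, -1.212, 1.203]
ft_force: [0.7, 1.6, -0.2]
width: 0.0599
```

>>> arm_command(increments=[[0,0.03,0,0],[0,0.02,0,0],[0,0,0,0],[0,0,0,0],[0,0,0,0]])

```text
t: 5.3
tool_pos: [0.4863, 0.0001, 0.1427]
tool_rot: [-1.21, -1.211, 1.209]
ft_force: [0.0, 0.4, -0.0]
width: 0.0601
```

```bash
python3 - <<'E'
from h import *
s=arm.read_state();print(s['tool_pos'].round(4) if hasattr(s['tool_pos'],'round') else s['tool_pos'])
p=shot('scene');q=s['tool_pos']
draw(p,[(circ((.486,-.008),.017,.102),(0,0,255)),(np.array([[q[0],q[1]+a,q[2]-.019] for a in(-.03,.03)]),(0,255,255)),(np.array([[q[0]+a,q[1],q[2]-.019] for a in(-.0095,.0095)]),(0,255,255))],(260,130,420,250),5,'s2')
E
```

```text
[4.863e-01 1.000e-04 1.427e-01]
```

View pics/s2.png

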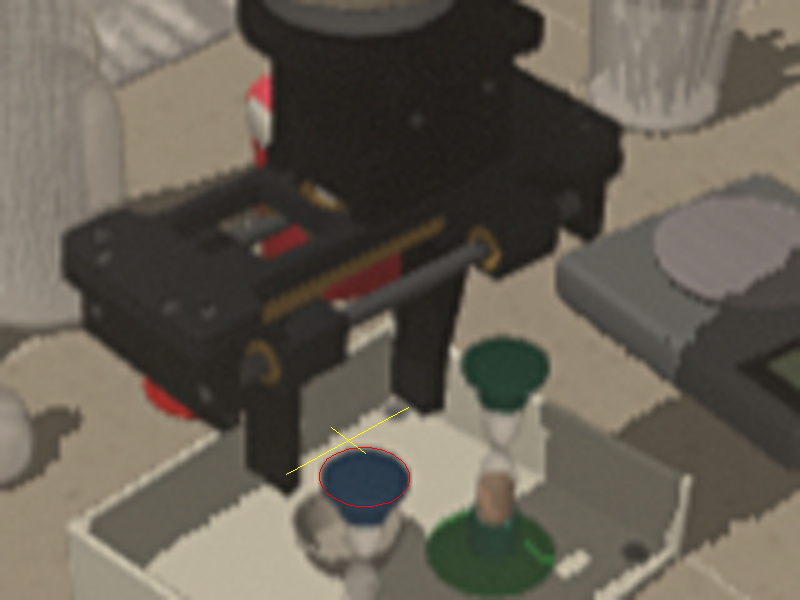

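The view from close by shows the fingers astride the blue collar, with the collar at (365,477) in the crop and on the overlay. I still need 8 mm in −y, then 50 mm down.

>>> arm_command(increments=[[-0.008,0,0,0],[0,0.015,0,0],[0,0.015,0,0],[0,0.01,0,0],[0,0.01,0,0]])

```text
t: 5.77
tool_pos: [0.4859, -0.0084, 0.0913]
tool_rot: [-1.209, -1.211, 1.209]
ft_force: [0.5, 0.4, -0.2]
width: 0.0599
```

>>> arm_command(increments=[[0,0,0,0],[0,0,0,0],[0,0,0,0],[0,0,0,0],[0,0,0,0]])

```text
t: 6.18
tool_pos: [0.4859, -0.008, 0.0919]
tool_rot: [-1.209, -1.211, 1.209]
ft_force: [-0.0, -0.1, -1.4]
width: 0.0603
```

>>> arm_command(increments=[[0,0,0,0],[0,0,0,0],[0,0,0,0],[0,0,0,0],[0,0,0,0]], fingers=0.02)

```text
t: 6.6
tool_pos: [0.4855, -0.0081, 0.0913]
tool_rot: [-1.209, -1.21, 1.21]
ft_force: [0.2, -0.4, -0.7]
width: 0.0344
```

>>> arm_command(increments=[[0,0,0,0],[0,0,0,0],[0,0,0,0],[0,0,0,0],[0,0,0,0]])

```text
t: 7.02
tool_pos: [0.4855, -0.0081, 0.0913]
tool_rot: [-1.209, -1.21, 1.21]
ft_force: [-0.9, -0.1, 0.6]
width: 0.0309
```

```bash
python3 - <<'E'
from h import *
s=arm.read_state();print(s['tool_pos'],s['width'])
p=shot('scene')
draw(p,[],(280,150,400,280),4,'s3')
E
```

```text
[ 0.48553581 -0.00811159  0.0913126 ] 0.03087486343824053
```

View pics/s3.png

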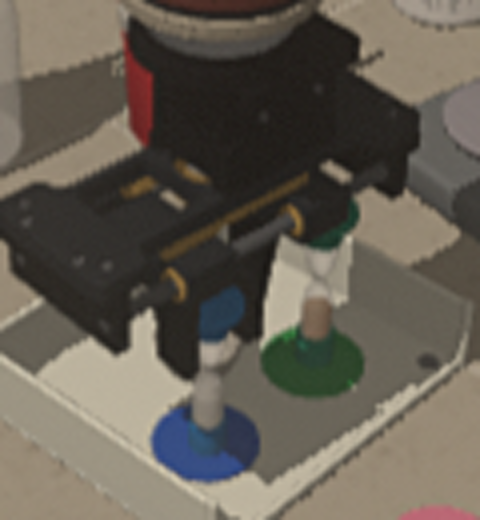

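The collar is gripped at (222,310) in the crop, and the timer stands upright on the blue disc. I'll lift it and carry it to the mat.

>>> arm_command(increments=[[0,-0.01,0,0],[0,-0.02,0,0],[0,-0.03,0,0],[0,-0.03,0,0],[0,-0.02,0,0]])

```text
t: 7.48
tool_pos: [0.486, -0.0083, 0.2046]
tool_rot: [-1.21, -1.212, 1.208]
ft_force: [0.6, 0.3, -0.7]
width: 0.0308
```

>>> arm_command(increments=[[0.02,-0.01,0,0],[0.03,0,0,0],[0.035,0,0.005,0],[0.035,0,0.005,0],[0.035,0,0.005,0]])

```text
t: 7.9
tool_pos: [0.4699, 0.1482, 0.2122]
tool_rot: [-1.209, -1.21, 1.209]
ft_force: [1.3, 0.0, -1.0]
width: 0.0307
```

>>> arm_command(increments=[[0.035,0,0.005,0],[0.035,0,0,0],[0.035,0,0,0],[0.035,0,0,0],[0.025,0,0,0]])

```text
t: 8.32
tool_pos: [0.4642, 0.3152, 0.2119]
tool_rot: [-1.207, -1.212, 1.211]
ft_force: [0.6, -0.1, -0.2]
width: 0.0312
```

>>> arm_command(increments=[[0.015,0,0,0],[0,0.015,0,0],[0,0.025,0,0],[0,0.02,0,0],[0,0,0,0]])

```text
t: 8.73
tool_pos: [0.4635, 0.3246, 0.1477]
tool_rot: [-1.209, -1.204, 1.215]
ft_force: [-0.4, -0.9, -0.5]
width: 0.0309
```

```bash
python3 - <<'E'
from h import *
s=arm.read_state();q=s['tool_pos'];print(q)
for c in('scene','top'):
    p=shot(c); print(c,[(np.round(d['centre'],4),round(d['conf'],2)) for d in arm.landmark_of(p,'timer_blue')+arm.landmark_of(p,'mat')])
    if c=='scene':
        f=proj(p,[[q[0],q[1],q[2]-.0845]])[0].astype(int);print(f)
        draw(p,[(circ(q[:2],.01,q[2]-.0845),(0,0,255))],(f[0]-65,f[1]-75,f[0]+65,f[1]+45),5,'s4')
E
```

```text
[0.4635346  0.32459812 0.14772396]
scene [(array([0.5022, 0.329 , 0.0018]), 0.61)]
[180 342]
top [(array([ 0.4947, -0.0969,  0.0071]), 0.33), (array([ 5.04e-01,  3.30e-01, -5.00e-04]), 0.74)]
```

View pics/s4.png

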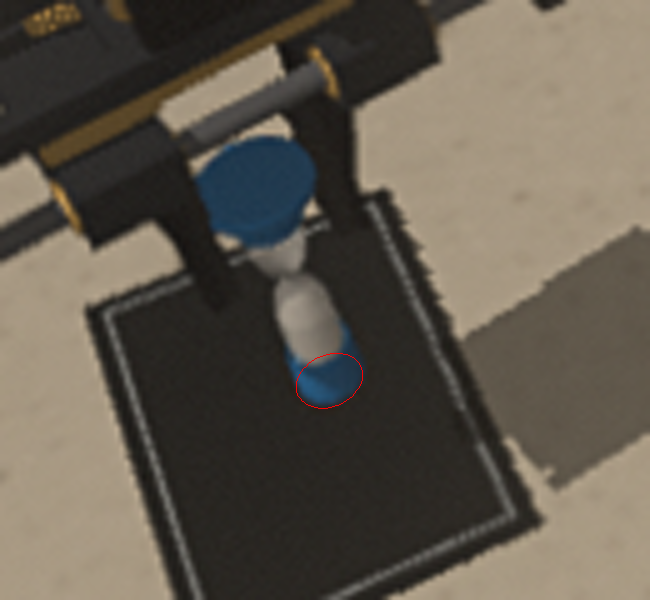

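The blue foot sits at the predicted place, (330,380) in the crop, over the mat and upright, so nothing slipped. Lowering.

>>> arm_command(increments=[[0.007,0.01,0,0],[0,0.02,0,0],[0,0.015,0,0],[0,0.01,0,0],[0,0,0,0]])

```text
t: 9.45
tool_pos: [0.4639, 0.3334, 0.0939]
tool_rot: [-1.208, -1.207, 1.213]
ft_force: [-0.9, -0.5, -1.0]
width: 0.0312
```

>>> arm_command(increments=[[0,0,0,0],[0,0,0,0],[0,0,0,0],[0,0,0,0],[0,0,0,0]])

```text
t: 9.87
tool_pos: [0.4654, 0.3341, 0.0969]
tool_rot: [-1.209, -1.211, 1.209]
ft_force: [-0.0, 0.4, -1.4]
width: 0.031
```

>>> arm_command(increments=[[0,0.004,0,0],[0,0.003,0,0],[0,0.001,0,0],[0,0,0,0],[0,0,0,0]])

```text
t: 10.28
tool_pos: [0.465, 0.3338, 0.0881]
tool_rot: [-1.209, -1.21, 1.21]
ft_force: [-0.4, 0.2, -1.2]
width: 0.0311
```

>>> arm_command(increments=[[0,0.001,0,0],[0,0.0005,0,0],[0,0,0,0],[0,0,0,0],[0,0,0,0]])

```text
t: 10.7
tool_pos: [0.4654, 0.334, 0.0872]
tool_rot: [-1.209, -1.211, 1.209]
ft_force: [0.1, 0.2, 4.6]
width: 0.0308
```

There is light contact at z = 0.0872, as predicted. I'll open in two steps and rise.

>>> arm_command(increments=[[0,-0.0004,0,0],[0,0,0,0],[0,0,0,0],[0,0,0,0],[0,0,0,0]], fingers=0.037)

```text
t: 11.12
tool_pos: [0.4649, 0.3338, 0.0869]
tool_rot: [-1.209, -1.21, 1.211]
ft_force: [-0.1, 0.1, 0.3]
width: 0.0369
```

>>> arm_command(increments=[[0,0,0,0],[0,0,0,0],[0,0,0,0],[0,0,0,0],[0,-0.01,0,0]], fingers=0.06)

```text
t: 11.53
tool_pos: [0.4641, 0.3332, 0.0958]
tool_rot: [-1.208, -1.207, 1.213]
ft_force: [-0.0, -0.8, -0.3]
width: 0.0581
```

>>> arm_command(increments=[[0,-0.02,0,0],[0,-0.03,0,0],[0,-0.03,0,0],[0,-0.03,0,0],[-0.02,-0.005,0,0]])

```text
t: 11.95
tool_pos: [0.4659, 0.3185, 0.2184]
tool_rot: [-1.206, -1.22, 1.206]
ft_force: [0.3, -0.2, 0.4]
width: 0.0599
```

```bash
python3 - <<'E'
from h import *
s=arm.read_state();print(s['tool_pos'],s['width'])
p=shot('scene')
draw(p,[(circ((.465,.334),.017,.098),(0,0,255))],(100,250,260,410),3.7 and 4,'s5')
E
```

```text
[0.46592574 0.31851918 0.21836035] 0.059882858175028274
```

View pics/s5.png

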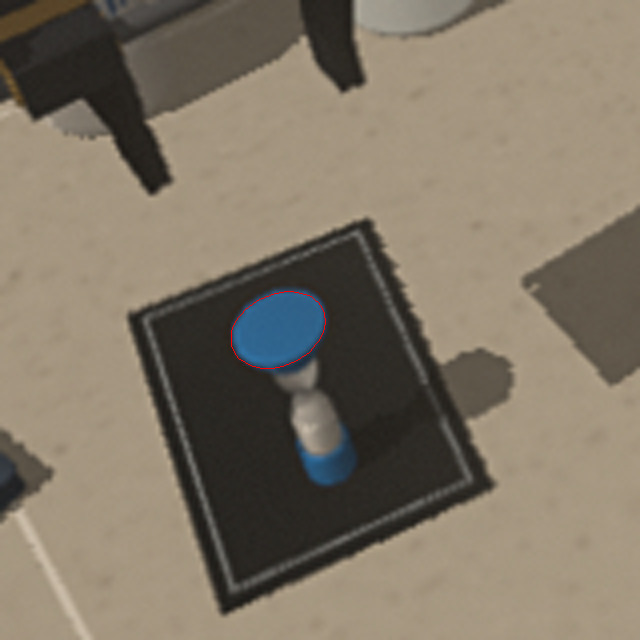

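The blue timer stands upright on the mat, with its collar on the overlay at (278,328) in the crop, at about (0.465, 0.334). Next is the green timer.

>>> arm_command(increments=[[-0.03,0,0,0],[-0.036,0,-0.005,0],[-0.036,0,-0.005,0],[-0.036,0,-0.005,0],[-0.036,0,-0.005,0]])

```text
t: 12.42
tool_pos: [0.4852, 0.138, 0.2128]
tool_rot: [-1.209, -1.21, 1.209]
ft_force: [1.3, -0.5, 0.4]
width: 0.0601
```

>>> arm_command(increments=[[-0.036,0,-0.005,0],[-0.036,0,-0.005,0],[-0.036,0,-0.005,0],[-0.036,0,0,0],[-0.036,0,0,0]])

```text
t: 12.83
tool_pos: [0.5002, -0.0421, 0.2127]
tool_rot: [-1.209, -1.21, 1.209]
ft_force: [1.0, 0.3, -0.2]
width: 0.0598
```

>>> arm_command(increments=[[-0.03,0,0,0],[-0.025,0.01,0,0],[-0.01,0.02,0,0],[0,0.03,0,0],[0,0.02,0,0]])

```text
t: 13.25
tool_pos: [0.4999, -0.1062, 0.131]
tool_rot: [-1.209, -1.208, 1.208]
ft_force: [-0.2, 1.0, -0.3]
width: 0.06
```

>>> arm_command(increments=[[0,0,0,0],[0,0,0,0],[0,0,0,0],[0,0,0,0],[0,0,0,0]])

```text
t: 13.67
tool_pos: [0.5015, -0.105, 0.1336]
tool_rot: [-1.21, -1.212, 1.209]
ft_force: [0.1, -0.8, 0.3]
width: 0.0598
```

>>> arm_command(increments=[[0.0093,0,0.001,0],[0,0,0,0],[0,0.015,0,0],[0,0.015,0,0],[0,0.009,0,0]])

```text
t: 14.08
tool_pos: [0.4992, -0.0951, 0.0922]
tool_rot: [-1.208, -1.21, 1.211]
ft_force: [0.1, 0.6, 0.1]
width: 0.0602
```

>>> arm_command(increments=[[0,0,0,0],[0,0,0,0],[0,0,0,0],[0,0,0,0],[0,0,0,0]])

```text
t: 14.5
tool_pos: [0.5001, -0.0958, 0.0938]
tool_rot: [-1.209, -1.211, 1.209]
ft_force: [0.7, 0.3, -0.8]
width: 0.0601
```

>>> arm_command(increments=[[0,0,0,0],[0,0,0,0],[0,0,0,0],[0,0,0,0],[0,0,0,0]], fingers=0.02)

```text
t: 14.92
tool_pos: [0.4996, -0.0958, 0.0932]
tool_rot: [-1.209, -1.21, 1.21]
ft_force: [0.3, -0.1, 0.9]
width: 0.0345
```

>>> arm_command(increments=[[0,0,0,0],[0,0,0,0],[0,0,0,0],[0,0,0,0],[0,0,0,0]])

```text
t: 15.33
tool_pos: [0.4996, -0.0957, 0.0932]
tool_rot: [-1.209, -1.21, 1.21]
ft_force: [-0.2, 0.9, 1.6]
width: 0.0322
```

>>> arm_command(increments=[[0,-0.01,0,0],[0,-0.02,0,0],[0,-0.03,0,0],[0,-0.03,0,0],[0,-0.03,0,0]])

```text
t: 15.75
tool_pos: [0.4991, -0.0961, 0.2151]
tool_rot: [-1.209, -1.209, 1.21]
ft_force: [1.0, -0.0, -0.8]
width: 0.0321
```

>>> arm_command(increments=[[0.02,-0.01,0,0],[0.03,0,-0.005,0],[0.035,0,-0.005,0],[0.035,0,-0.005,0],[0.035,0,-0.005,0]])

```text
t: 16.17
tool_pos: [0.5194, 0.0606, 0.2242]
tool_rot: [-1.209, -1.21, 1.209]
ft_force: [0.6, 0.0, 0.4]
width: 0.0317
```

>>> arm_command(increments=[[0.035,0,-0.005,0],[0.035,0,-0.005,0],[0.035,0,-0.005,0],[0.035,0,-0.005,0],[0.035,0,-0.005,0]])

```text
t: 16.58
tool_pos: [0.5442, 0.2358, 0.2239]
tool_rot: [-1.209, -1.21, 1.21]
ft_force: [0.5, -0.1, -0.1]
width: 0.0324
```

>>> arm_command(increments=[[0.035,0,0,0],[0.03,0,0,0],[0.015,0.01,0,0],[0,0.03,0,0],[0,0.03,0,0]])

```text
t: 17.0
tool_pos: [0.5445, 0.3156, 0.1534]
tool_rot: [-1.209, -1.214, 1.209]
ft_force: [0.7, -1.0, -1.2]
width: 0.0318
```

>>> arm_command(increments=[[0,0.02,0,0],[0,0,0,0],[0,0,0,0],[0,0,0,0],[0,0,0,0]])

```text
t: 17.42
tool_pos: [0.5452, 0.3145, 0.1353]
tool_rot: [-1.21, -1.212, 1.207]
ft_force: [0.4, 0.8, -1.0]
width: 0.0318
```

Target is z ≈ 0.0892, so 46 mm down and 5 mm in +y.

>>> arm_command(increments=[[0.005,0.01,0,0],[0,0.015,0,0],[0,0.012,0,0],[0,0.004,0,0],[0,0,0,0]])

```text
t: 17.83
tool_pos: [0.5434, 0.3189, 0.0907]
tool_rot: [-1.208, -1.208, 1.212]
ft_force: [0.1, 0.7, 0.2]
width: 0.0319
```

>>> arm_command(increments=[[0,0,0,0],[0,0.001,0,0],[0,0.001,0,0],[0,0,0,0],[0,0,0,0]])

```text
t: 18.25
tool_pos: [0.5443, 0.3193, 0.0905]
tool_rot: [-1.209, -1.21, 1.21]
ft_force: [0.4, -0.4, -0.7]
width: 0.0318
```

>>> arm_command(increments=[[0,0.0007,0,0],[0,0.0006,0,0],[0,0,0,0],[0,0,0,0],[0,0,0,0]])

```text
t: 18.67
tool_pos: [0.5443, 0.3194, 0.0892]
tool_rot: [-1.209, -1.211, 1.21]
ft_force: [-0.4, 0.2, 3.9]
width: 0.0318
```

Contact again at the predicted height. I'll release, rise and look.

>>> arm_command(increments=[[0,-0.0004,0,0],[0,0,0,0],[0,0,0,0],[0,0,0,0],[0,0,0,0]], fingers=0.038)

```text
t: 19.08
tool_pos: [0.544, 0.3192, 0.0891]
tool_rot: [-1.209, -1.21, 1.21]
ft_force: [0.2, -0.7, -0.2]
width: 0.0372
```

>>> arm_command(increments=[[0,0,0,0],[0,0,0,0],[0,0,0,0],[0,0,0,0],[0,-0.01,0,0]], fingers=0.06)

```text
t: 19.5
tool_pos: [0.543, 0.3186, 0.0977]
tool_rot: [-1.208, -1.207, 1.213]
ft_force: [0.4, 1.0, -0.9]
width: 0.0581
```

>>> arm_command(increments=[[0,-0.02,0,0],[0,-0.03,0,0],[0,-0.03,0,0],[0,-0.03,0,0],[-0.03,0,0,0]])

```text
t: 19.92
tool_pos: [0.545, 0.2965, 0.2163]
tool_rot: [-1.204, -1.224, 1.206]
ft_force: [0.2, 1.0, 0.5]
width: 0.0598
```

>>> arm_command(increments=[[-0.035,0,0,0],[-0.035,0,0,0],[-0.035,0,0,0],[-0.03,0,0,0],[0,0,0,0]], fingers=0.075)

```text
t: 20.33
tool_pos: [0.5451, 0.1465, 0.2107]
tool_rot: [-1.215, -1.204, 1.204]
ft_force: [0.7, -1.0, 0.2]
width: 0.0745
```

```bash
python3 - <<'E'
from h import *
s=arm.read_state();print(s['tool_pos'],s['width'])
p=shot('top')
draw(p,[(circ((.465,.334),.017,.098),(0,0,255)),(circ((.5443,.3194),.0175,.101),(0,0,255)),(circ((.536,-.0465),.0245,.025),(255,0,255)),(circ((.4885,-.010),.028,.007),(255,255,0)),(circ((.498,-.0935),.028,.007),(0,255,255)),(circ((.544,-.310),.045,.04),(0,0,255))],(110,190,510,320),2,'t6')
for n in('dish','seat_blue','seat_green','pan'):
  print(n,[(np.round(d['centre'],4),round(d['conf'],2)) for d in arm.landmark_of(p,n)])
a=p['pixels'];b=cv2.resize(a[210:310,110:200,::-1],None,fx=4,fy=4);c=cv2.imread('pics/t6.png');
cv2.imwrite('pics/t6.png',np.vstack([c,cv2.copyMakeBorder(cv2.resize(a[200:305,275:485,::-1],None,fx=3,fy=3),0,0,0,170,0)]))
E
```

```text
[0.54512047 0.14652757 0.21066435] 0.07449098584493714
dish [(array([ 0.4846, -0.0064,  0.0014]), 0.71), (array([ 0.5371, -0.0447,  0.0081]), 0.64)]
seat_blue [(array([ 0.4857, -0.0074, -0.0011]), 0.74)]
seat_green [(array([ 3.638e-01, -4.970e-02,  2.000e-04]), 0.93), (array([ 0.4947, -0.097 ,  0.007 ]), 0.76), (array([ 0.6726, -0.0793, -0.0013]), 0.76)]
pan [(array([ 0.5476, -0.3092,  0.0404]), 0.66), (array([ 0.5183, -0.0537, -0.003 ]), 0.5)]
```

View pics/t6.png

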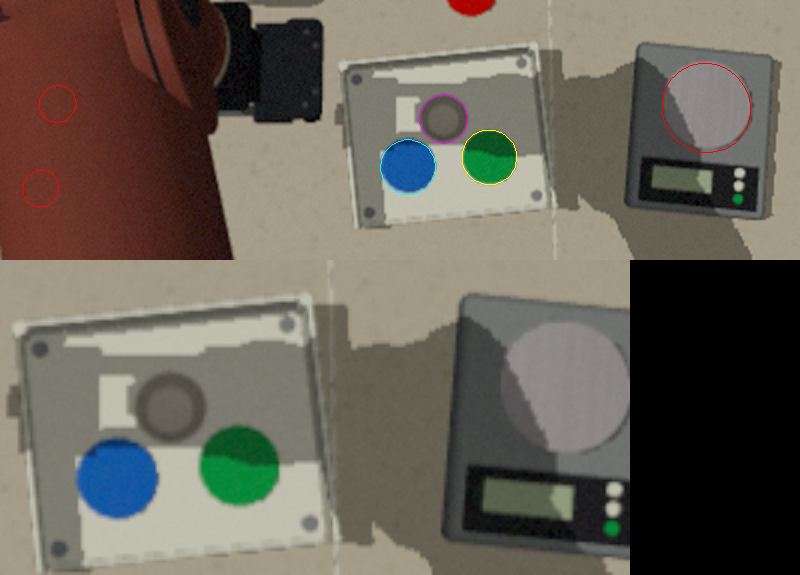

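The discs are now fully visible at (408,166) and (489,157) in the view. They, the dish at (443,118) and the pan at (707,107) match the overlays, while the mat is hidden by the arm here. I'll measure the disc centres by colour and check the timers in the scene view.

```bash
python3 - <<'E'
from h import *
for c in('top','scene'):
    p=shot(c); hsv=cv2.cvtColor(p['pixels'],cv2.COLOR_RGB2HSV)
    for n,x,lo,hi in(('blue',(.4885,-.01),(100,120,40),(125,255,255)),('green',(.498,-.0935),(50,100,30),(85,255,255))):
        m=cv2.inRange(hsv,lo,hi); g=np.zeros_like(m); u=proj(p,[[*x,.007]])[0]; cv2.circle(g,tuple(int(v) for v in u.round()),22,255,-1)
        cs=cv2.findContours(cv2.bitwise_and(m,g),cv2.RETR_EXTERNAL,cv2.CHAIN_APPROX_NONE)[0]; k=max(cs,key=cv2.contourArea)
        w=back(p,k.reshape(-1,2),.007)[:,:2]; cc,r=cv2.minEnclosingCircle(w.astype(np.float32)); print(c,n,np.round(cc,4),round(r,4),w.mean(0).round(4))
    # pan: bright disc
p=shot('scene'); draw(p,[(circ((.465,.334),.017,.098),(0,0,255)),(circ((.5443,.3194),.0175,.101),(0,0,255)),(circ((.544,-.310),.045,.04),(0,0,255))],(100,150,480,410),2,'s7')
E
```

```text
top blue [ 0.4903 -0.0104] 0.0272 [ 0.49   -0.0104]
top green [ 0.498  -0.0941] 0.0271 [ 0.4979 -0.0938]
scene blue [ 0.4882 -0.0084] 0.0267 [ 0.4866 -0.0084]
scene green [ 0.4934 -0.0922] 0.026 [ 0.4876 -0.0902]
```

View pics/s7.png

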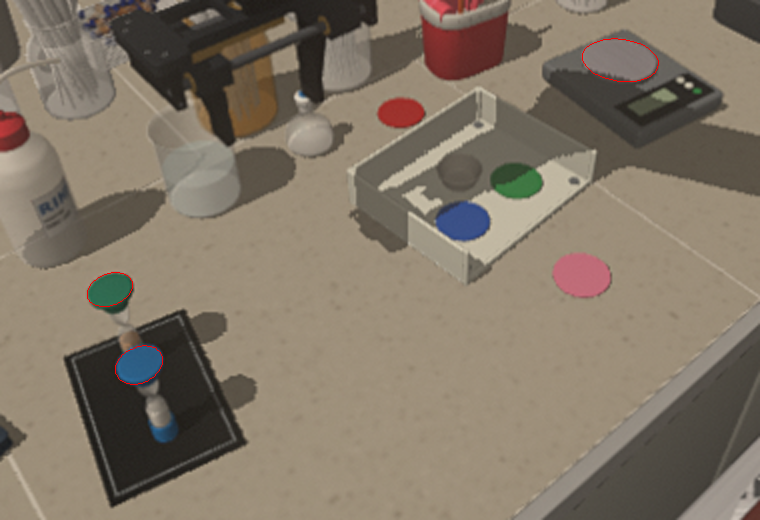

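Both timers are upright on the mat at (110,290) and (139,364), and the pan overlay fits. Now the dish.

>>> arm_command(increments=[[-0.03,0,0.008,0],[-0.036,0,0,0],[-0.036,0,0,0],[-0.036,0,0,0],[-0.036,0,0,0]])

```text
t: 21.15
tool_pos: [0.5364, -0.0206, 0.2094]
tool_rot: [-1.208, -1.211, 1.211]
ft_force: [1.0, 1.3, 0.3]
width: 0.0749
```

>>> arm_command(increments=[[-0.015,0.01,0,0],[0,0.03,0,0],[0,0.03,0,0],[0,0.03,0,0],[0,0.02,0,0]])

```text
t: 21.57
tool_pos: [0.5355, -0.0342, 0.0867]
tool_rot: [-1.207, -1.209, 1.212]
ft_force: [-0.2, -0.2, -0.5]
width: 0.075
```

>>> arm_command(increments=[[0,0,0,0],[0,0,0,0],[0,0,0,0],[0,0,0,0],[0,0,0,0]])

```text
t: 21.98
tool_pos: [0.5376, -0.0346, 0.0908]
tool_rot: [-1.21, -1.212, 1.209]
ft_force: [-0.2, -0.2, 0.7]
width: 0.0752
```

>>> arm_command(increments=[[-0.012,0,0.001,0],[0,0.02,0,0],[0,0.02,0,0],[0,0.015,0,0],[0,0.007,0,0]])

```text
t: 22.4
tool_pos: [0.5347, -0.0477, 0.026]
tool_rot: [-1.208, -1.208, 1.211]
ft_force: [-1.4, 0.3, -0.1]
width: 0.0746
```

>>> arm_command(increments=[[0,0,0,0],[0,0,0,0],[0,0,0,0],[0,0,0,0],[0,0,0,0]])

```text
t: 22.82
tool_pos: [0.5361, -0.0468, 0.0281]
tool_rot: [-1.209, -1.211, 1.209]
ft_force: [-0.7, 0.8, -0.8]
width: 0.0751
```

>>> arm_command(increments=[[0,0,0,0],[0,0,0,0],[0,0,0,0],[0,0,0,0],[0,0,0,0]], fingers=0.03)

```text
t: 23.23
tool_pos: [0.5355, -0.0467, 0.0273]
tool_rot: [-1.209, -1.21, 1.21]
ft_force: [0.2, -0.4, -0.8]
width: 0.0495
```

>>> arm_command(increments=[[0,0,0,0],[0,0,0,0],[0,0,0,0],[0,0,0,0],[0,0,0,0]])

```text
t: 23.65
tool_pos: [0.5355, -0.0467, 0.0272]
tool_rot: [-1.209, -1.21, 1.21]
ft_force: [0.3, 1.3, 0.4]
width: 0.0463
```

>>> arm_command(increments=[[0,-0.005,0,0],[0,-0.02,0,0],[0,-0.03,0,0],[0,-0.03,0,0],[0,-0.025,0,0]])

```text
t: 24.07
tool_pos: [0.5357, -0.0471, 0.1395]
tool_rot: [-1.21, -1.21, 1.209]
ft_force: [0.8, -0.4, -0.3]
width: 0.0458
```

>>> arm_command(increments=[[-0.02,0,-0.0085,0],[-0.03,0,0,0],[-0.035,0,0,0],[-0.035,0,0,0],[-0.035,0,0,0]])

```text
t: 24.48
tool_pos: [0.5441, -0.2032, 0.1378]
tool_rot: [-1.209, -1.211, 1.21]
ft_force: [0.6, 0.2, -0.1]
width: 0.0459
```

>>> arm_command(increments=[[-0.035,0,0,0],[-0.035,0,0,0],[-0.03,0,0,0],[-0.01,0,0,0],[0,0,0,0]])

```text
t: 24.9
tool_pos: [0.543, -0.3155, 0.1375]
tool_rot: [-1.212, -1.205, 1.208]
ft_force: [-1.1, 0.8, -1.0]
width: 0.0459
```

>>> arm_command(increments=[[0,0,0,0],[0,0,0,0],[0,0,0,0],[0,0,0,0],[0,0,0,0]])

```text
t: 25.32
tool_pos: [0.5448, -0.3106, 0.1374]
tool_rot: [-1.208, -1.212, 1.211]
ft_force: [0.2, 0.3, -0.1]
width: 0.0461
```

```bash
python3 - <<'E'
from h import *
s=arm.read_state();q=s['tool_pos'];print(q,s['width'])
p=shot('scene')
print([(np.round(d['centre'],4),round(d['conf'],2)) for d in arm.landmark_of(p,'dish')+arm.landmark_of(p,'pan')])
f=proj(p,[[q[0],q[1],q[2]-.03]])[0].astype(int)
draw(p,[(circ(q[:2],.0245,q[2]-.0022),(255,0,255)),(circ(q[:2],.018,q[2]-.0232),(255,0,255)),(circ((.544,-.310),.045,.04),(0,0,255))],(f[0]-65,f[1]-60,f[0]+75,f[1]+60),5,'s8')
E
```

```text
[ 0.5447568  -0.3106032   0.13740911] 0.046127580086145974
[(array([ 0.5402, -0.3129,  0.1162]), 0.49), (array([ 0.5449, -0.3095,  0.041 ]), 0.91)]
```

View pics/s8.png

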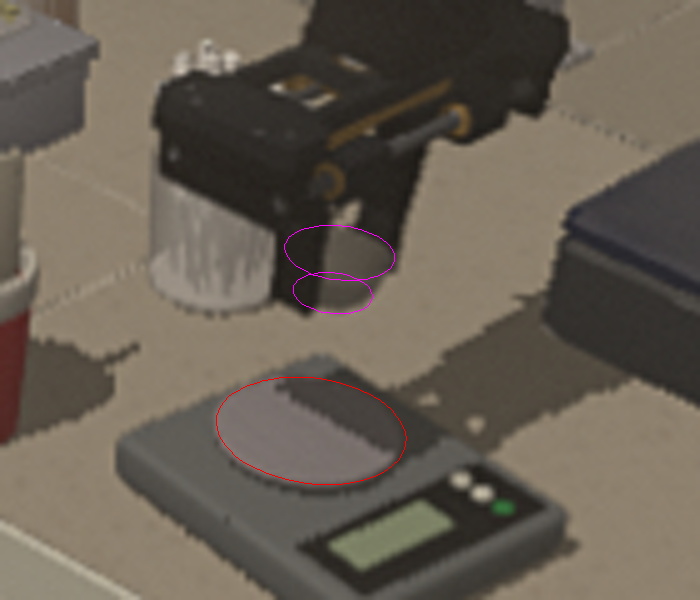

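The held dish fits the overlay at (340,270) and sits over the pan circle at (311,430). Lowering, with expected contact at z ≈ 0.063.

>>> arm_command(increments=[[0,0.015,0.0005,0],[0,0.025,0,0],[0,0.02,0,0],[0,0.01,0,0],[0,0.001,0,0]])

```text
t: 25.88
tool_pos: [0.5427, -0.311, 0.0641]
tool_rot: [-1.205, -1.208, 1.211]
ft_force: [-0.0, -1.0, 0.1]
width: 0.0456
```

>>> arm_command(increments=[[0,0.0005,0,0],[0,0.0005,0,0],[0,0,0,0],[0,0,0,0],[0,0,0,0]])

```text
t: 26.3
tool_pos: [0.5442, -0.3119, 0.0661]
tool_rot: [-1.21, -1.211, 1.21]
ft_force: [-0.2, 0.1, -0.1]
width: 0.0458
```

>>> arm_command(increments=[[0.001,0.001,0,0],[0,0.001,0,0],[0,0,0,0],[0,0,0,0],[0,0,0,0]])

```text
t: 26.72
tool_pos: [0.5439, -0.3107, 0.0633]
tool_rot: [-1.209, -1.21, 1.21]
ft_force: [0.5, 0.1, 0.2]
width: 0.0456
```

>>> arm_command(increments=[[0,0.0005,0,0],[0,0.0003,0,0],[0,0,0,0],[0,0,0,0],[0,0,0,0]])

```text
t: 27.13
tool_pos: [0.544, -0.3107, 0.0631]
tool_rot: [-1.209, -1.211, 1.21]
ft_force: [-2.0, 2.4, 7.7]
width: 0.0457
```

Contact. Release, rise and check.

>>> arm_command(increments=[[0,-0.0006,0,0],[0,0,0,0],[0,0,0,0],[0,0,0,0],[0,0,0,0]], fingers=0.052)

```text
t: 27.55
tool_pos: [0.5437, -0.3107, 0.0629]
tool_rot: [-1.208, -1.21, 1.21]
ft_force: [-1.0, -0.2, -0.6]
width: 0.0517
```

>>> arm_command(increments=[[0,0,0,0],[0,0,0,0],[0,0,0,0],[0,0,0,0],[0,-0.01,0,0]], fingers=0.07)

```text
t: 27.97
tool_pos: [0.5428, -0.31, 0.0716]
tool_rot: [-1.206, -1.209, 1.211]
ft_force: [-0.3, 0.2, -0.2]
width: 0.0688
```

>>> arm_command(increments=[[0,-0.03,0,0],[0,-0.035,0,0],[0,-0.035,0,0],[0,-0.03,0,0],[0.03,-0.02,0,0]])

```text
t: 28.38
tool_pos: [0.5427, -0.287, 0.2277]
tool_rot: [-1.219, -1.205, 1.207]
ft_force: [0.4, -0.9, 0.8]
width: 0.0702
```

>>> arm_command(increments=[[0.036,0,0.005,0],[0.036,0,0.005,0],[0.036,0,0.005,0],[0.036,0,0.005,0],[0.036,0,0.005,0]], fingers=0.06)

```text
t: 28.8
tool_pos: [0.5181, -0.0994, 0.2241]
tool_rot: [-1.21, -1.211, 1.209]
ft_force: [0.7, 0.1, 0.4]
width: 0.0606
```

```bash
python3 - <<'E'
from h import *
s=arm.read_state();q=s['tool_pos'];print(q,s['width'])
for c in('top','scene'):
    p=shot(c); print(c,[(np.round(d['centre'],4),round(d['conf'],2)) for n in('dish','pan','timer_blue','timer_green') for d in arm.landmark_of(p,n)[:1]])
    f=proj(p,[[.544,-.31,.04]])[0].astype(int)
    draw(p,[(circ((.544,-.3107),.0245,.061),(255,0,255)),(circ((.544,-.310),.045,.04),(0,0,255))],(f[0]-40,f[1]-45,f[0]+40,f[1]+45),5,c+'9')
cv2.imwrite('pics/m9.png',np.hstack([cv2.imread('pics/top9.png'),cv2.imread('pics/scene9.png')]))
E
```

```text
[ 0.51806547 -0.09939042  0.2240566 ] 0.060570549251231856
top [(array([ 0.5469, -0.3116,  0.0433]), 0.6), (array([ 0.5445, -0.3099,  0.0424]), 0.75), (array([0.4654, 0.3329, 0.0025]), 0.73), (array([ 0.544 ,  0.3184, -0.0041]), 0.74)]
scene [(array([ 0.5432, -0.3113,  0.0425]), 0.65), (array([ 0.546 , -0.3092,  0.0413]), 0.89), (array([0.4683, 0.3335, 0.006 ]), 0.83), (array([0.5437, 0.3217, 0.001 ]), 0.63)]
```

View pics/m9.png

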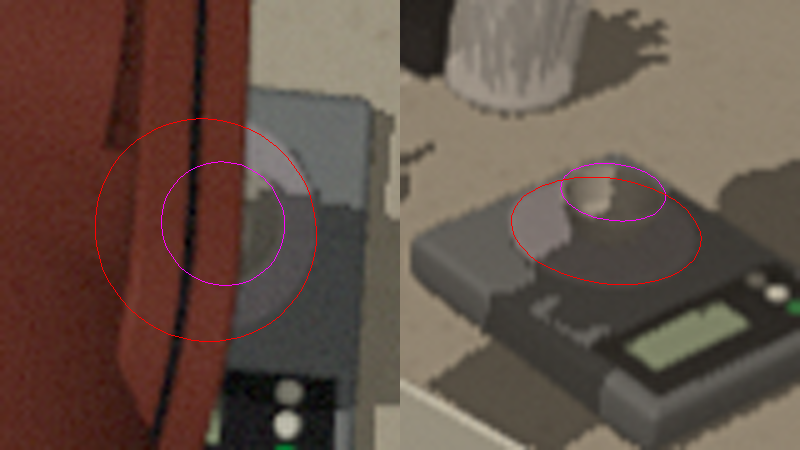

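The dish stands centred on the pan, at (613,193) in the right half. The nets agree to about 2 mm, and both timers are still on the mat. Next I'll bring the green timer back.

>>> arm_command(increments=[[0.03,0,-0.005,0],[0.036,0,-0.005,0],[0.036,0,-0.005,0],[0.036,0,-0.005,0],[0.036,0,-0.005,0]])

```text
t: 29.72
tool_pos: [0.5436, 0.0742, 0.2231]
tool_rot: [-1.209, -1.209, 1.209]
ft_force: [0.9, 1.0, 0.7]
width: 0.0604
```

>>> arm_command(increments=[[0.036,0,0,0],[0.036,0,0,0],[0.036,0,0,0],[0.036,0,0,0],[0.036,0,0,0]])

```text
t: 30.13
tool_pos: [0.5434, 0.2543, 0.2229]
tool_rot: [-1.209, -1.209, 1.209]
ft_force: [1.2, -0.9, 0.4]
width: 0.0603
```

>>> arm_command(increments=[[0.036,0,0,0],[0.02,0.01,0,0],[0,0.03,0,0],[0,0.03,0,0],[0,0.015,0,0]])

```text
t: 30.55
tool_pos: [0.542, 0.3083, 0.1341]
tool_rot: [-1.208, -1.206, 1.214]
ft_force: [-0.0, 0.0, 0.0]
width: 0.0603
```

>>> arm_command(increments=[[0,0,0,0],[0,0,0,0],[0,0,0,0],[0,0,0,0],[0,0,0,0]])

```text
t: 30.97
tool_pos: [0.544, 0.3096, 0.1397]
tool_rot: [-1.209, -1.212, 1.208]
ft_force: [0.2, 0.2, -0.5]
width: 0.0601
```

>>> arm_command(increments=[[0.0097,0,0,0],[0,0.01,0,0],[0,0.015,0,0],[0,0.015,0,0],[0,0.009,0,0]])

```text
t: 31.38
tool_pos: [0.5422, 0.3192, 0.087]
tool_rot: [-1.208, -1.209, 1.212]
ft_force: [-0.7, 0.0, -0.6]
width: 0.0602
```

>>> arm_command(increments=[[0,0,0,0],[0,0,0,0],[0,0,0,0],[0,0,0,0],[0,0,0,0]])

```text
t: 31.8
tool_pos: [0.5435, 0.3193, 0.0899]
tool_rot: [-1.209, -1.211, 1.209]
ft_force: [0.7, 0.0, 0.1]
width: 0.0601
```

>>> arm_command(increments=[[0,0,0,0],[0,0,0,0],[0,0,0,0],[0,0,0,0],[0,0,0,0]], fingers=0.02)

```text
t: 32.22
tool_pos: [0.5431, 0.319, 0.0891]
tool_rot: [-1.209, -1.21, 1.21]
ft_force: [-0.4, -0.8, 0.7]
width: 0.0341
```

>>> arm_command(increments=[[0,0,0,0],[0,0,0,0],[0,0,0,0],[0,0,0,0],[0,0,0,0]])

```text
t: 32.63
tool_pos: [0.5431, 0.319, 0.0891]
tool_rot: [-1.209, -1.21, 1.21]
ft_force: [-0.5, 0.2, 1.0]
width: 0.0316
```

>>> arm_command(increments=[[0,-0.01,0,0],[0,-0.02,0,0],[0,-0.03,0,0],[0,-0.03,0,0],[0,-0.035,0,0]])

```text
t: 33.05
tool_pos: [0.5425, 0.3184, 0.2151]
tool_rot: [-1.209, -1.208, 1.211]
ft_force: [0.4, -0.3, 0.1]
width: 0.0318
```

>>> arm_command(increments=[[-0.02,-0.01,0,0],[-0.03,0,0.005,0],[-0.035,0,0.005,0],[-0.035,0,0.005,0],[-0.035,0,0.005,0]])

```text
t: 33.47
tool_pos: [0.5228, 0.1624, 0.2248]
tool_rot: [-1.209, -1.211, 1.21]
ft_force: [-0.8, -0.1, 0.3]
width: 0.0316
```

>>> arm_command(increments=[[-0.035,0,0.005,0],[-0.035,0,0.005,0],[-0.035,0,0.005,0],[-0.035,0,0.005,0],[-0.035,0,0.005,0]])

```text
t: 33.88
tool_pos: [0.4979, -0.0129, 0.2249]
tool_rot: [-1.209, -1.211, 1.209]
ft_force: [1.8, 0.7, 0.1]
width: 0.0322
```

>>> arm_command(increments=[[-0.035,0,0,0],[-0.03,0,0,0],[-0.02,0,0,0],[0,0,0,0],[0,0,0,0]])

```text
t: 34.3
tool_pos: [0.4984, -0.0972, 0.2247]
tool_rot: [-1.21, -1.209, 1.208]
ft_force: [-0.4, 1.4, -0.4]
width: 0.0318
```

>>> arm_command(increments=[[0,0.02,0,0],[0,0.03,0,0],[0,0.02,0,0],[0,0,0,0],[0,0,0,0]])

```text
t: 34.72
tool_pos: [0.4982, -0.0949, 0.154]
tool_rot: [-1.207, -1.21, 1.212]
ft_force: [0.5, -0.4, 1.2]
width: 0.0317
```

>>> arm_command(increments=[[0,0,0,0],[0,0,0,0],[0,0,0,0],[0,0,0,0],[0,0,0,0]])

```text
t: 35.13
tool_pos: [0.4989, -0.096, 0.1547]
tool_rot: [-1.209, -1.211, 1.209]
ft_force: [0.4, 0.4, -0.3]
width: 0.0321
```

>>> arm_command(increments=[[0.0025,0.01,0.0012,0],[0,0.02,0,0],[0,0.02,0,0],[0,0.008,0,0],[0,0,0,0]])

```text
t: 35.55
tool_pos: [0.4959, -0.0934, 0.0941]
tool_rot: [-1.206, -1.207, 1.212]
ft_force: [-0.1, -0.1, 0.1]
width: 0.0322
```

>>> arm_command(increments=[[0,0,0,0],[0,0,0,0],[0,0,0,0],[0,0,0,0],[0,0,0,0]])

```text
t: 35.97
tool_pos: [0.4977, -0.0936, 0.0966]
tool_rot: [-1.209, -1.211, 1.209]
ft_force: [-0.1, -0.2, -0.2]
width: 0.0317
```

>>> arm_command(increments=[[0,0.001,0,0],[0,0.001,0,0],[0,0.0005,0,0],[0,0,0,0],[0,0,0,0]])

```text
t: 36.38
tool_pos: [0.4973, -0.0936, 0.0935]
tool_rot: [-1.209, -1.21, 1.21]
ft_force: [0.8, 0.2, -0.4]
width: 0.032
```

>>> arm_command(increments=[[0,0.0005,0,0],[0,0.0003,0,0],[0,0,0,0],[0,0,0,0],[0,0,0,0]])

```text
t: 36.8
tool_pos: [0.4974, -0.0936, 0.0928]
tool_rot: [-1.209, -1.21, 1.21]
ft_force: [0.8, -0.0, 0.1]
width: 0.032
```

>>> arm_command(increments=[[0,0.0004,0,0],[0,0,0,0],[0,0,0,0],[0,0,0,0],[0,0,0,0]])

```text
t: 37.22
tool_pos: [0.4975, -0.0936, 0.0925]
tool_rot: [-1.209, -1.21, 1.21]
ft_force: [-0.0, 0.9, 3.5]
width: 0.0317
```

Contact. Release, then go for the blue timer at (0.465, 0.334).

>>> arm_command(increments=[[0,-0.0004,0,0],[0,0,0,0],[0,0,0,0],[0,0,0,0],[0,0,0,0]], fingers=0.038)

```text
t: 37.63
tool_pos: [0.4973, -0.0935, 0.0926]
tool_rot: [-1.208, -1.21, 1.21]
ft_force: [0.5, 0.4, -1.2]
width: 0.0378
```

>>> arm_command(increments=[[0,0,0,0],[0,0,0,0],[0,0,0,0],[0,0,0,0],[0,-0.01,0,0]], fingers=0.06)

```text
t: 38.05
tool_pos: [0.4963, -0.0934, 0.1016]
tool_rot: [-1.207, -1.208, 1.212]
ft_force: [-0.2, 0.4, 0.1]
width: 0.0581
```

>>> arm_command(increments=[[0,-0.02,0,0],[0,-0.03,0,0],[0,-0.03,0,0],[0,-0.035,0,0],[0.03,0,0,0]])

```text
t: 38.47
tool_pos: [0.5, -0.0693, 0.2252]
tool_rot: [-1.221, -1.211, 1.2]
ft_force: [0.9, -0.8, -0.1]
width: 0.0598
```

>>> arm_command(increments=[[0.036,0,0.005,0],[0.036,0,0.005,0],[0.036,0,0.005,0],[0.036,0,0.005,0],[0.036,0,0.005,0]])

```text
t: 38.88
tool_pos: [0.4717, 0.1179, 0.2188]
tool_rot: [-1.209, -1.211, 1.209]
ft_force: [0.8, 1.0, -0.1]
width: 0.0596
```

>>> arm_command(increments=[[0.036,0,0.005,0],[0.036,0,0.003,0],[0.036,0,0,0],[0.036,0,0,0],[0.036,0,0,0]])

```text
t: 39.3
tool_pos: [0.4637, 0.2981, 0.2188]
tool_rot: [-1.209, -1.211, 1.209]
ft_force: [0.7, 0.4, 0.1]
width: 0.0603
```

```bash
python3 - <<'E'
from h import *
s=arm.read_state();q=s['tool_pos'];print(q,s['width'])
for c in('top','scene'):
    p=shot(c); print(c,[(n,np.round(d['centre'],4),round(d['conf'],2)) for n in('timer_blue','timer_green') for d in arm.landmark_of(p,n)[:2]])
draw(p,[(circ((.498,-.0935),.0175,.105),(0,0,255)),(circ((.498,-.0935),.028,.007),(0,255,255)),(circ((.465,.334),.017,.098),(0,0,255))],(100,180,420,410),2,'s10')
E
```

```text
[0.4636905  0.29806306 0.2187789 ] 0.060299514688279
top [('timer_green', array([ 0.4977, -0.0933,  0.003 ]), 0.84)]
scene [('timer_blue', array([0.4651, 0.3312, 0.006 ]), 0.89), ('timer_green', array([ 0.499 , -0.0941,  0.0052]), 0.62)]
```

View pics/s10.png

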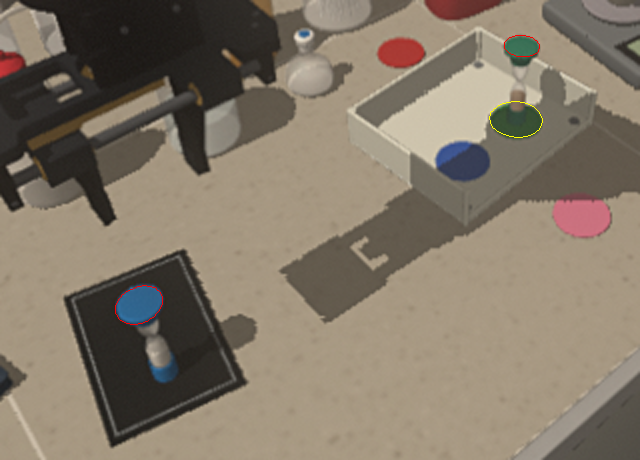

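The green timer stands upright in the middle of the green disc (516,119), and the blue timer is on the mat at (140,303). Now I'll grip blue, with 36 mm to go in +y.

>>> arm_command(increments=[[0.02,0,0,0],[0.01,0.02,0,0],[0,0.03,0,0],[0,0.03,0,0],[0,0.01,0,0]])

```text
t: 40.02
tool_pos: [0.4627, 0.3236, 0.1242]
tool_rot: [-1.21, -1.204, 1.213]
ft_force: [0.1, 0.1, 0.0]
width: 0.0598
```

>>> arm_command(increments=[[0,0,0,0],[0,0,0,0],[0,0,0,0],[0,0,0,0],[0,0,0,0]])

```text
t: 40.43
tool_pos: [0.4646, 0.3268, 0.1294]
tool_rot: [-1.209, -1.212, 1.208]
ft_force: [0.1, -0.1, 0.1]
width: 0.0599
```

>>> arm_command(increments=[[0.007,0,0,0],[0,0.005,0,0],[0,0.015,0,0],[0,0.015,0,0],[0,0.006,0,0]])

```text
t: 40.85
tool_pos: [0.4629, 0.3332, 0.0848]
tool_rot: [-1.208, -1.209, 1.212]
ft_force: [-0.6, -0.7, -0.6]
width: 0.0601
```

>>> arm_command(increments=[[0,0,0,0],[0,0,0,0],[0,0,0,0],[0,0,0,0],[0,0,0,0]])

```text
t: 41.27
tool_pos: [0.4642, 0.3337, 0.0875]
tool_rot: [-1.209, -1.211, 1.209]
ft_force: [0.2, 0.8, -0.0]
width: 0.0598
```

>>> arm_command(increments=[[0,0,0,0],[0,0,0,0],[0,0,0,0],[0,0,0,0],[0,0,0,0]], fingers=0.02)

```text
t: 41.68
tool_pos: [0.4639, 0.3334, 0.0868]
tool_rot: [-1.209, -1.21, 1.21]
ft_force: [-0.1, 0.0, 0.6]
width: 0.0346
```

>>> arm_command(increments=[[0,0,0,0],[0,0,0,0],[0,0,0,0],[0,0,0,0],[0,0,0,0]])

```text
t: 42.1
tool_pos: [0.4639, 0.3334, 0.0868]
tool_rot: [-1.209, -1.21, 1.21]
ft_force: [1.0, 0.2, 0.9]
width: 0.031
```

>>> arm_command(increments=[[0,-0.01,0,0],[0,-0.02,0,0],[0,-0.03,0,0],[0,-0.03,0,0],[0,-0.035,0,0]])

```text
t: 42.52
tool_pos: [0.4633, 0.3328, 0.2128]
tool_rot: [-1.209, -1.208, 1.211]
ft_force: [0.8, 0.1, -0.4]
width: 0.0305
```

>>> arm_command(increments=[[-0.02,-0.01,0,0],[-0.03,0,-0.005,0],[-0.035,0,-0.005,0],[-0.035,0,-0.005,0],[-0.035,0,-0.005,0]])

```text
t: 42.93
tool_pos: [0.484, 0.1768, 0.2226]
tool_rot: [-1.209, -1.211, 1.21]
ft_force: [0.3, 0.8, -0.1]
width: 0.0311
```

>>> arm_command(increments=[[-0.035,0,-0.005,0],[-0.035,0,0,0],[-0.035,0,0,0],[-0.035,0,0,0],[-0.03,0,0,0]])

```text
t: 43.35
tool_pos: [0.4889, 0.0058, 0.2226]
tool_rot: [-1.21, -1.21, 1.209]
ft_force: [1.7, -0.4, -0.3]
width: 0.0308
```

>>> arm_command(increments=[[-0.013,0,0,0],[0,0,0,0],[0,0.02,0,0],[0,0.03,0,0],[0,0.02,0,0]])

```text
t: 43.77
tool_pos: [0.4889, -0.0036, 0.1507]
tool_rot: [-1.208, -1.211, 1.21]
ft_force: [-0.7, -0.3, -0.9]
width: 0.0309
```

>>> arm_command(increments=[[0,0,0,0],[0,0,0,0],[0,0,0,0],[0,0,0,0],[0,0,0,0]])

```text
t: 44.18
tool_pos: [0.4902, -0.0043, 0.1532]
tool_rot: [-1.21, -1.212, 1.209]
ft_force: [0.8, -0.6, 0.4]
width: 0.0306
```

>>> arm_command(increments=[[-0.0055,0.01,0.0014,0],[0,0.02,0,0],[0,0.02,0,0],[0,0.008,0,0],[0,0,0,0]])

```text
t: 44.6
tool_pos: [0.4865, -0.0105, 0.092]
tool_rot: [-1.207, -1.207, 1.212]
ft_force: [-0.2, 0.0, -0.8]
width: 0.0309
```

>>> arm_command(increments=[[0,0,0,0],[0,0,0,0],[0,0.001,0,0],[0,0.001,0,0],[0,0,0,0]])

```text
t: 45.02
tool_pos: [0.4881, -0.01, 0.0921]
tool_rot: [-1.209, -1.211, 1.21]
ft_force: [-0.4, 0.4, -0.2]
width: 0.0305
```

>>> arm_command(increments=[[0,0.0005,0,0],[0,0,0,0],[0,0,0,0],[0,0,0,0],[0,0,0,0]])

```text
t: 45.43
tool_pos: [0.4879, -0.0101, 0.0913]
tool_rot: [-1.209, -1.21, 1.21]
ft_force: [-0.5, 0.4, 0.0]
width: 0.0307
```

>>> arm_command(increments=[[0.0003,0.0005,0,0],[0,0,0,0],[0,0,0,0],[0,0,0,0],[0,0,0,0]])

```text
t: 45.85
tool_pos: [0.4879, -0.0098, 0.0908]
tool_rot: [-1.209, -1.21, 1.21]
ft_force: [-0.1, -0.7, -0.2]
width: 0.0309
```

>>> arm_command(increments=[[0,0.0004,0,0],[0,0,0,0],[0,0,0,0],[0,0,0,0],[0,0,0,0]])

```text
t: 46.27
tool_pos: [0.4881, -0.0098, 0.0906]
tool_rot: [-1.209, -1.21, 1.21]
ft_force: [-1.2, -0.2, 4.4]
width: 0.0305
```

Contact. Release, rise, move clear to the left, and make the final check.

>>> arm_command(increments=[[0,-0.0004,0,0],[0,0,0,0],[0,0,0,0],[0,0,0,0],[0,0,0,0]], fingers=0.037)

```text
t: 46.68
tool_pos: [0.4877, -0.0098, 0.0906]
tool_rot: [-1.208, -1.21, 1.21]
ft_force: [0.0, 0.4, 0.0]
width: 0.037
```

>>> arm_command(increments=[[0,0,0,0],[0,0,0,0],[0,0,0,0],[0,0,0,0],[0,-0.01,0,0]], fingers=0.056)

```text
t: 47.1
tool_pos: [0.4867, -0.0098, 0.0996]
tool_rot: [-1.207, -1.208, 1.212]
ft_force: [-0.4, 0.1, -0.8]
width: 0.0547
```

>>> arm_command(increments=[[0,-0.02,0,0],[0,-0.03,0,0],[0,-0.03,0,0],[0,-0.03,0,0],[0.03,0,0,0]])

```text
t: 47.52
tool_pos: [0.4908, 0.0152, 0.2176]
tool_rot: [-1.219, -1.211, 1.2]
ft_force: [1.8, 0.6, 0.9]
width: 0.0558
```

>>> arm_command(increments=[[0.036,0,0,0],[0.036,0,0,0],[0.036,0,0,0],[0.036,0,0,0],[0.03,0,0,0]])

```text
t: 47.93
tool_pos: [0.4872, 0.1969, 0.2117]
tool_rot: [-1.208, -1.212, 1.21]
ft_force: [-0.0, 0.1, -0.4]
width: 0.0559
```

>>> arm_command(increments=[[0.02,0,0,0],[0,0,0,0],[0,0,0,0],[0,0,0,0],[0,0,0,0]])

```text
t: 48.35
tool_pos: [0.488, 0.2128, 0.2112]
tool_rot: [-1.21, -1.209, 1.209]
ft_force: [-0.3, -0.4, 0.1]
width: 0.0561
```

```bash
python3 - <<'E'
from h import *
s=arm.read_state();print(s['t'],s['tool_pos'],s['width'])
it=[(circ((.4885,-.0095),.017,.102),(0,0,255)),(circ((.498,-.0935),.0175,.105),(0,0,255)),(circ((.544,-.31),.0245,.061),(255,0,255))]
for c,b in(('top',(270,200,510,310)),('scene',(200,150,460,280))):
    p=shot(c); print(c,[(n,np.round(d['centre'],4),round(d['conf'],2)) for n in('timer_blue','timer_green','seat_blue','dish','pan','flask','beaker') for d in arm.landmark_of(p,n)[:1]])
    draw(p,it,b,3,c+'11')
a=cv2.imread('pics/top11.png');b=cv2.imread('pics/scene11.png');w=min(a.shape[1],b.shape[1])
im=np.vstack([a[:,:w],b[:,:w]]);cv2.imwrite('pics/m11.png',cv2.resize(im,None,fx=.83,fy=.83));print(im.shape)
E
```

```text
48.35 [0.4879625  0.21278625 0.21116327] 0.056062305964690445
top [('timer_blue', array([ 0.4902, -0.0102,  0.0083]), 0.69), ('timer_green', array([ 0.4976, -0.0916,  0.002 ]), 0.77), ('seat_blue', array([ 0.4879, -0.0087,  0.002 ]), 0.62), ('dish', array([ 0.5417, -0.3102,  0.0407]), 0.74), ('pan', array([ 0.5459, -0.307 ,  0.0387]), 0.96), ('flask', array([0.7   , 0.0345, 0.0052]), 0.62), ('beaker', array([0.698 , 0.1667, 0.0048]), 0.91)]
scene [('timer_blue', array([ 0.4916, -0.0109,  0.0071]), 0.6), ('timer_green', array([ 0.4974, -0.0895,  0.0052]), 0.94), ('seat_blue', array([ 0.491 , -0.0078,  0.0025]), 0.55), ('dish', array([ 0.5429, -0.3125,  0.0416]), 0.53), ('pan', array([ 0.5442, -0.3113,  0.0395]), 0.75), ('flask', array([0.695 , 0.0377, 0.0014]), 0.88), ('beaker', array([0.698 , 0.1663, 0.003 ]), 0.74)]
(720, 720, 3)
```

View pics/m11.png

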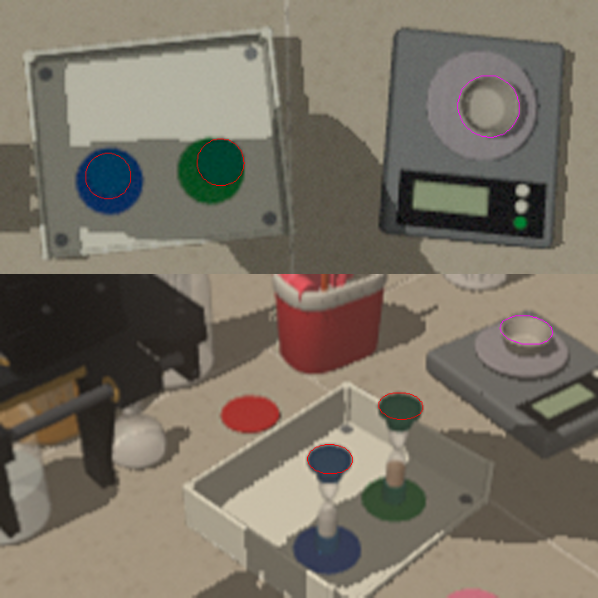

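Everything is in place: both collars lie on their overlays at (108,175) and (220,161), the timers are upright, and the dish is centred on the pan at (488,105). The flask and beaker haven't moved. Handing in.

```bash
python3 -c "
from rig import arm
print(arm.close_job())"
```

```text
the job is handed in; nothing more can be done
None
```

The job is done and handed in at about 48.5 s of the 106 s allowed. I stood the blue and then the green timer on the mat, and then set the dish in the middle of the balance pan. After that I stood the green timer back on the green disc and the blue timer on the blue disc. Each thing was lowered until a light touch of 3.5 to 8 N before I let go.

In the last pictures, from both cameras, both timers are upright on their own discs. They lie within about 1–2 mm of the centres by the overlays. The dish is on the pan within about 2 mm of its centre, and the flask and beaker have not moved.

- **Network disagreement:** in the last scene picture the network put the green timer about 4 mm off in y. That is within its stated error, and the overlays in both views showed it in place.
- **Grip width:** the opening read 2 to 3 mm less than the sizes given for the collars and the dish. Nothing slipped: the touch heights matched what I had predicted to within about 1 mm.

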